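# Load a specimen plate onto the pinned stage with a lifter

### The job

Take the lifter from its rest by its leaning handle, slide its flat blade under the specimen plate on the plain stand, and carry the plate, balanced level on the blade, to the light stage; lower it there so that both pins come up through its two holes and it sits flat on the rails. Draw the lifter out and lay it back flat in its rest, between the lips. Never touch the plate with the fingers, never let it tip, and leave the beaker, the vial and the bottle where they stand.

Things in the scene. Friction and masses are not known exactly. Their poses are not given: they have to be found in the camera images.
- lifter: Loose steel lifter like a cranked spatula, 120 g. Flat blade 36 mm wide (y), 3 mm thick, round tip at x = +28 mm, heel at x = -60 mm. Origin: underside of the blade on its mid-line; x along the blade to the tip, z up. Starts in its rest, blade level. The handle rises from x = -45, z = 3 mm, leaning back (toward -x) 28 deg from vertical, along (-0.469, 0, 0.883).
- lifter_grip (a point): Good pinching place of the lifter's black flat handle, on its mid-line 75 mm up it; same axes as the lifter. Strap 26 mm wide (y), 10 mm thick, 35 mm more above here, 50 mm below. Its broad faces look along +-(0.883, 0, 0.469): forward-up and backward-down; to pinch them square the fingers point forward and down, 28 deg from vertical, and close across the thickness.
- rest: Grey fixed rest of the lifter. Origin: on the worktop, below where the lifter's origin lies when home; same axes as the lifter. The blade lies on its flat top (z = 44 mm, x = -76 to +40 mm, open toward -x), between side lips with inner faces at y = +-27 mm and short of a far lip with its face at x = +34 mm. Lips rise 12 mm above the flat.
- plate: Loose aluminium specimen plate, 44 (x) x 116 (y) x 5 mm, 60 g, small dark round window in the middle, two round through holes of 12 mm diameter at y = +-46 mm. Origin: centre of its underside, z up. The same either way round. Starts across the rails of the plain stand, long side across them.
- stand: Plain fixed grey stand on which the plate waits: base 100 x 132 x 30 mm and two rails along x, 52 mm long, 20 mm wide, tops at z = 65 mm, centred at y = +-46 mm; the 72 mm between them is free above z = 30 mm and open at both ends. No pins. Origin: centre of its underside on the worktop; x points away from the robot along the rails.
- stage: Light stage, grey, fixed: base and rails as the stand's (tops at z = 65 mm, 72 mm free between), a flat light panel between the rails (top z = 34 mm) and an upright steel pin on each rail at x = 0, y = +-46 mm. Pins: 7 mm diameter, 16 mm high above the rail, the upper 7 mm a cone. Origin: centre of its underside on the worktop; x points away from the robot along the rails.
- beaker: Clear beaker, 59 mm wide, 70 mm high, right of the work; bystander. Origin: centre of its underside.
- vial: Small vial with a screw cap, 27 mm wide, 56 mm high, behind the work; bystander. Origin: centre of its underside.
- bottle: Small glass bottle with a screw cap, 56 mm wide, 105 mm high, left of the work; bystander. Origin: centre of its underside.

How it is judged:
On the way, in this order (a step that is already met when the one before it is completed fails the run):
1. the lifter is held and clear of its rest (contact force between the fingers and lifter above 1 N and contact force between lifter and rest below 0.02 N and distance of lifter from where it was at the start of the episode above 0.02 m), for 0.2 s.
2. the plate rides on the lifter's blade alone, clear of the stand, level, untouched by the fingers (contact force between lifter and plate above 0.1 N and contact force between plate and stand below 0.02 N and contact force between plate and the fingers below 0.02 N and z of plate in the frame of stand above 0.075 m and angle between plate's own z axis and vertical below 0.2 rad), for 0.3 s.
3. the plate sits flat on the stage's rails over both pins, the lifter no longer touching it (x of plate in the frame of stage between -0.005 and 0.005 m and y of plate in the frame of stage between -0.005 and 0.005 m and z of plate in the frame of stage between 0.062 and 0.068 m and angle between plate's own z axis and vertical below 0.06 rad and contact force between lifter and plate below 0.02 N), for 0.3 s.
At the end, for the whole second after the job is handed in: Plate flat on the stage rails, both pins through its holes (within 5 mm in x and y, 3 mm in height, 0.06 rad of level); lifter flat in its rest between the lips (within 30 mm along, 12 mm across, 4 mm in height, 0.08 rad of level) and off the plate; both at rest (all of step 3 and x of lifter in the frame of rest between -0.03 and 0.03 m and y of lifter in the frame of rest between -0.012 and 0.012 m and z of lifter in the frame of rest between 0.04 and 0.048 m and angle between lifter's own z axis and vertical below 0.08 rad and linear speed of each of plate, lifter below 0.01 m/s); the robot touches nothing.
It fails at once if the fingers touch the plate (contact force between the fingers and plate above 0.3 N).
It fails at once if the plate tips more than about 17 degrees (angle between plate's own z axis and vertical above 0.3 rad).
It fails at once if the beaker is moved by more than 3 cm (distance of beaker from where it was at the start of the episode above 0.03 m).
It fails at once if the vial is moved by more than 3 cm (distance of vial from where it was at the start of the episode above 0.03 m).
It fails at once if the bottle is moved by more than 3 cm (distance of bottle from where it was at the start of the episode above 0.03 m).
It also fails if it takes over 61 s, if anything falls off the work surface, if the arm or the gripper's body presses on something with over 40 N, if the wrist force passes 120 N, or if a joint passes its speed limit or range.

### The arm

A 6-joint arm with a two-finger parallel gripper is mounted at the origin on a cart in front of the work surface, level with it; the furniture and walls round the work are solid. World frame = base frame: x ahead of the robot, y to its left, z up, the work surface at z = 0. Lengths are in m, angles in rad, forces in N, time in s.
With the tool pointing down it reaches from about 0.275 to 0.825 m from the base axis. Payload 5.2 kg.
Tool frame: the origin (TCP) lies at the very end of the fingers, on their centre line; the grasp point (between the pads) lies 19 mm behind it; z points along the fingers, y is the line along which they close (so a half turn about z gives the same grasp; the last joint's range is limited). The gripper opens to 93 mm and grips with 3 to 60 N. Pads are 15 mm wide; open, the fingers measure 128 mm over their backs; the gripper's body (75 mm by 188 mm) begins 65 mm behind the grasp point.
Start: joints at [1.139, 0.259, 1.535, -0, 1.348, -0.203], TCP at [0.125, 0.536, 0.219] pointing down, gripper open.
Joint ranges: [-3.14, 3.14], [-0.91, 2.08], [0.19, 2.58], [-1.22, 4.36], [0.22, 2.71], [-3.12, 3.12]. Speed limits (rad/s): [2.57, 2.57, 3.14, 3.14, 3.14, 3.14].

### API

Orientations are given as a unit quaternion [x, y, z, w].
In Python, from plant import r gives the robot as it stands. The module is installed in compiled form; this text tells all that it offers.
- The arm moves only by the shell command python3 -m pendant 'ROWS' [OPENING] [FORCE]. ROWS is JSON, one flat list of numbers, 4 for each row, row after row: the shift along the tool's x, y, z scaled (see below), then the turn about the tool's z scaled (see below). A call has 1 to 20 rows; each row is the pose to reach, as a shift and turn from the pose commanded when the call began, along the tool's axes at that moment; what a row does not reach only later rows make up. The controller multiplies each number of a shift by 0.2 m and each number of a turn by 60 degrees. A row lasts 1/8 s, in which the tool goes at most 62.5 mm and 10.7 degrees, less where a joint would pass 70% of its speed; a pose out of reach is approached as far as the arm can. A call with a number of a shift or a turn outside -1 to 1 is refused whole. A call with a gripper value outside its range is refused whole. OPENING is the closure, from -1 (fully open) to 1 (shut), set as the call begins (- or left out, the last holds). The fingers move at their own pace and stop on an object; FORCE is the grip in N (left out, the last holds). Time passes only in rows, so rows that repeat a pose let the fingers close. It gives the time, the measured TCP pose, the force, the opening and the grip force at its end, in the units of the state.
- r.sense(): the state, without advancing time (a new reading comes with each control period).
- r.snapshot(name): name is "side" or "top"; returns (picture, depth): 420x560x3 uint8, red, green, blue; 420x560 float32, m along the optical axis (not along the pixel's ray), 0 where there is no reading.
- r.camera_params(name): a dict with "camera_matrix" (3x3 intrinsics, pixels), "dist_coeffs" ([k1, k2, p1, p2, k3] as OpenCV has them; the pictures are not rectified), "eye" and "rotation" of the camera in the world. Camera axes: x right, y down, z forward; pixel columns grow to the right and rows downward; lengths in m; the calibration is good to about 2 mm. A picture is of the moment at which its call begins. camera_params takes no time and is no camera call.
- r.job_done(): hands the job in; it is judged then, once.
Trained networks look in the newest picture that a camera, given by its name, has taken for a name from the list of things; names that differ only in an ending like _2 or _b are one class to them, and where a whole thing is asked for, a point or a joint stands for the part that bears it (a point fixed in the world has none). Each returns a list of dicts, best first, with "conf" (0 to 1); they miss things now and then, are a little off and sometimes report something else, mostly with a low value. They report only what shows in the picture. A call takes as long as a camera call.
- r.search_frame(name, camera): "pixel" ([column, row] in pixels, amid what is visible of it).
The state is a dict: "t": time; "joint_positions": joint angles; "joint_velocities": joint speeds; "effort": joint torques, N m; "ee_pos": TCP position; "tool_rot": TCP orientation; "contact_force": force on the tool from outside, world axes, zero at the start; "torque": the same for the moment, N m; "gripper_width": finger opening in m; "gripper_force": force on a finger pad.
Only numpy, scipy, OpenCV 4.12 (cv2) and the standard library are available. Lean on these libraries where they do the work, as an engineer would, in place of code of your own. Each camera call takes 0.05 s, during which the arm holds its last target. There are 200 camera calls.

## Working session

There is one attempt and no reset: what is moved stays moved. The work goes in short steps, Python scripts to look and compute and a shell command to move; the robot and the scene stay as the last step left them, time stands still between calls to the robot, and variables do not carry over. Pictures are saved under pics/ and viewed, at most 10 in all, crops included, and the job is handed in when it is done.

```bash
mkdir -p pics; cat > h.py <<'E'
import numpy as np, cv2, json
from plant import r
from scipy.spatial.transform import Rotation as R
def cam(n):
    p=r.camera_params(n); return np.array(p["camera_matrix"]),np.array(p["dist_coeffs"]),np.array(p["eye"]),np.array(p["rotation"])
def ray(n,px):
    K,d,e,Rm=cam(n); u=cv2.undistortPoints(np.array([[px]],float),K,d)[0,0]
    return e,Rm@np.array([u[0],u[1],1.0])
def at_z(n,px,z):
    e,v=ray(n,px); return e+v*(z-e[2])/v[2]
def at_d(n,px,d):
    e,v=ray(n,px); return e+v*d
def proj(n,P):
    K,d,e,Rm=cam(n); q=(np.atleast_2d(P)-e)@Rm
    return cv2.projectPoints(q,np.zeros(3),np.zeros(3),K,d)[0][:,0]
E
python3 - <<'E'
from h import *
np.set_printoptions(precision=4,suppress=True)
for n in("side","top"):
    im,d=r.snapshot(n); cv2.imwrite(f"pics/{n}0.png",im[:,:,::-1]); np.save(f"pics/{n}0.npy",d)
    print(n,cam(n))
    for k in("lifter","lifter_grip","rest","plate","stand","stage","beaker","vial","bottle"):
        for o in r.search_frame(k,n)[:2]:
            u,v=map(int,o["pixel"]); dd=np.median(d[v-1:v+2,u-1:u+2]); print(k,np.round(o["pixel"],1),round(o["conf"],2),at_d(n,o["pixel"],dd))
print(r.sense())
E
```

```text
side (array([[398.01  ,   0.    , 280.7714],
       [  0.    , 398.01  , 211.3285],
       [  0.    ,   0.    ,   1.    ]]), array([0.0132, 0.    , 0.    , 0.    , 0.    ]), array([ 0.7287, -1.1138,  0.8759]), array([ 0.8849,  0.0294, -0.0171, -0.4646]))Traceback (most recent call last):
  File "<stdin>", line 8, in <module>
  File "h.py", line 12, in at_d
    e,v=ray(n,px); return e+v*d
        ~~~^^^^^^
  File "h.py", line 8, in ray
    return e,Rm@np.array([u[0],u[1],1.0])
             ~~^~~~~~~~~~~~~~~~~~~~~~~~~~
ValueError: matmul: Input operand 1 has a mismatch in its core dimension 0, with gufunc signature (n?,k),(k,m?)->(n?,m?) (size 3 is different from 4)
```

Rotation is a quaternion.

```bash
sed -i 's/np.array(p\["rotation"\])/R.from_quat(p["rotation"]).as_matrix()/' h.py
python3 - <<'E'
from h import *
np.set_printoptions(precision=4,suppress=True)
for n in("side","top"):
    im,d=r.snapshot(n); cv2.imwrite(f"pics/{n}0.png",im[:,:,::-1]); np.save(f"pics/{n}0.npy",d)
    print(n,cam(n)[2:])
    for k in("lifter","lifter_grip","rest","plate","stand","stage","beaker","vial","bottle"):
        for o in r.search_frame(k,n)[:2]:
            u,v=map(int,o["pixel"]); dd=np.median(d[v-1:v+2,u-1:u+2]); print(k,np.round(o["pixel"],1),round(o["conf"],2),at_d(n,o["pixel"],dd))
print(r.sense())
E
```

```text
side (array([ 0.7287, -1.1138,  0.8759]), array([[ 0.9977,  0.0361, -0.0576],
       [ 0.068 , -0.5666,  0.8212],
       [-0.003 , -0.8232, -0.5677]]))
lifter [266.2 179.9] 0.61 [0.5764 0.2411 0.0873]
lifter_grip [268.3 179.7] 0.54 [0.5845 0.2437 0.087 ]
lifter_grip [263.5 290.1] 0.39 [ 0.6203 -0.2973  0.0314]
rest [280.  195.1] 0.74 [0.633  0.2098 0.0385]
plate [271.7 272.9] 0.9 [ 0.6416 -0.2612  0.0665]
stage [279.9 232.7] 0.91 [ 0.6516 -0.0607  0.0609]
beaker [266.2 328.5] 0.91 [ 0.641  -0.4289  0.0256]
vial [314.1 250.1] 0.48 [ 0.767  -0.1065  0.0299]
vial [271.6 274.1] 0.27 [ 0.642  -0.2688  0.0689]
bottle [273.4 163.7] 0.49 [0.5896 0.4214 0.0646]
top (array([0.3836, 0.0065, 1.4987]), array([[-0.0219, -0.9782,  0.2064],
       [-0.9997,  0.02  , -0.0111],
       [ 0.0067, -0.2066, -0.9784]]))
lifter [420.2 219.6] 0.64 [ 0.6476 -0.4513  0.0253]
lifter [199.4 226.7] 0.62 [0.6359 0.2495 0.0468]
lifter_grip [200.1 234.7] 0.68 [0.6108 0.2472 0.0456]
lifter_grip [355.9 228.6] 0.45 [ 0.6164 -0.2344  0.0678]
rest [205.7 228.4] 0.87 [0.6299 0.2294 0.0483]
plate [358.2 218.3] 0.68 [ 0.6481 -0.243   0.0696]
stand [356.4 228.2] 0.87 [ 0.6177 -0.2361  0.0673]
stage [279.9 224.5] 0.81 [ 0.6407 -0.0015  0.0304]
beaker [419.9 220.2] 0.86 [ 0.6452 -0.4494  0.0278]
vial [309.5 183.7] 0.41 [ 0.7649 -0.0974  0.0549]
bottle [140.7 242.5] 0.68 [0.5813 0.4172 0.1029]
{'t': 1.1, 'joint_positions': array([ 1.1392,  0.2586,  1.535 ,  0.    ,  1.348 , -0.2028]), 'joint_velocities': array([-0.0006,  0.0005,  0.0024,  0.0016, -0.001 , -0.0007]), 'effort': array([ -0.0007, -43.7205, -28.4314,   0.0724,   0.0311,   0.    ]), 'ee_pos': array([0.1247, 0.5357, 0.2187]), 'tool_rot': array([ 0.1142,  0.9935, -0.    , -0.    ]), 'contact_force': array([0.2395, 0.7508, 0.1502]), 'torque': array([ 0.0132, -0.0151, -0.0104]), 'gripper_force': 0.0, 'gripper_width': 0.093142009989148}
```

View pics/side0.png

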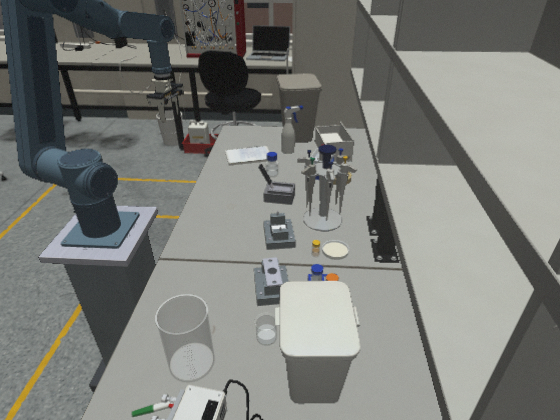

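View pics/top0.png

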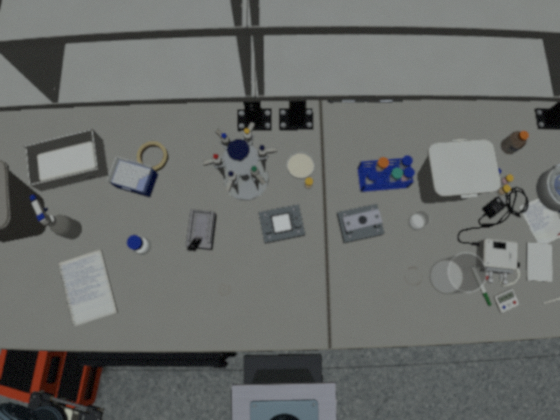

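The side view shows the lifter and rest at (275,185), the stage at (280,232) and the plate on its stand at (270,278). The top view shows them at (200,230), (281,223) and (360,222). The networks agree with that. Next I need magnified crops, averaged over several frames.

```bash
python3 - <<'E'
from h import *
for n in("side","top"):
    I=[];D=[]
    for _ in range(8):
        im,d=r.snapshot(n); I.append(im.astype(float)); D.append(d)
    np.save(f"pics/{n}_im.npy",np.mean(I,0)); np.save(f"pics/{n}_d.npy",np.median(D,0))
    print(np.std(I,0).mean(), np.median(np.std(D,0)))
rows=[]
for n,cs in(("side",[(276,186),(280,232),(271,278)]),("top",[(200,229),(282,223),(360,222)])):
    im=np.load(f"pics/{n}_im.npy")
    rows.append(np.hstack([cv2.resize(np.clip(im[v-32:v+32,u-32:u+32]*1.6,0,255),None,fx=4.1,fy=4.1,interpolation=cv2.INTER_CUBIC) for u,v in cs]))
cv2.imwrite("pics/m1.png",np.vstack(rows)[:,:,::-1])
E
```

```text
1.5806701739870077 0.0020491185
1.224736898686119 0.0028820038[ WARN:0@10.595] global loadsave.cpp:1063 imwrite_ Unsupported depth image for selected encoder is fallbacked to CV_8U.
```

View pics/m1.png

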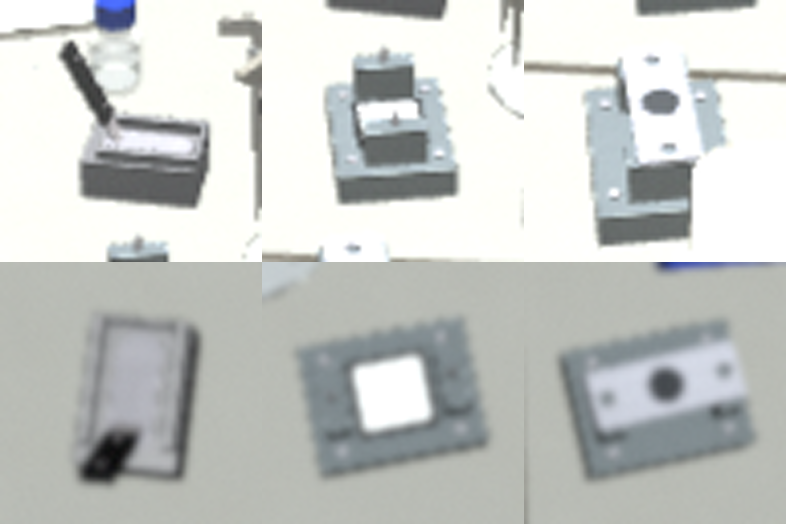

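The crops are clear: the rest with its leaning black handle, the stage with pins and white panel, and the plate with two holes and a window, all yawed by around 10°. I'll fit the silhouettes of known shapes in both views and triangulate the plate's dark window and holes.

```bash
cat > fit.py <<'E'
from h import *
from scipy.optimize import minimize
from scipy import ndimage as ndi
S=6
def crop(n,c,h=36,tag="im"):
    im=np.load(f"pics/{n}_{tag}.npy"); u,v=c
    g=cv2.resize(im[v-h:v+h,u-h:u+h],None,fx=S,fy=S,interpolation=cv2.INTER_CUBIC); return g,np.array([u-h,v-h])
def topx(p,o): return (np.asarray(p)-o+.5)*S-.5
def box(x0,x1,y0,y1,z0,z1): return np.array([[x,y,z] for x in(x0,x1) for y in(y0,y1) for z in(z0,z1)])
def world(P,q):
    c,s=np.cos(q[2]),np.sin(q[2]); return P@np.array([[c,s,0],[-s,c,0],[0,0,1]])+[q[0],q[1],0]
def render(n,boxes,q,o,shape):
    m=np.zeros(shape,np.uint8)
    for b in boxes:
        h=cv2.convexHull(topx(proj(n,world(b,q)),o).astype(np.float32))
        cv2.fillPoly(m,[np.round(h*16).astype(np.int32)],255,cv2.LINE_AA,4)
    return cv2.GaussianBlur(m,(0,0),S*.5)/255.
E
python3 - <<'E'
from fit import *
np.set_printoptions(precision=4,suppress=True)
def mask(n,c,th,seed_h=36):
    g,o=crop(n,c); gr=g.mean(2); bg=np.median(gr[gr>np.percentile(gr,60)])
    m=(gr<bg*th).astype(np.uint8); lab,_=ndi.label(m); k=lab[gr.shape[0]//2-0:, :]
    # keep biggest component near centre, fill holes
    cnt=np.bincount(lab[100:332,100:332].ravel()); cnt[0]=0; m=lab==cnt.argmax()
    return ndi.binary_fill_holes(m),o,bg
M={}
for nm,cs in(("stage",((280,232),(282,223))),("rest",((276,186),(200,229))),("stand",((271,278),(360,222)))):
    for n,c in zip(("side","top"),cs): M[nm,n]=mask(n,c,.78)
vis=np.vstack([np.hstack([M[k,n][0].astype(np.uint8)*255 for k in("rest","stage","stand")]) for n in("side","top")])
cv2.imwrite("pics/masks.png",cv2.resize(vis,(780,520)))
print({k:v[2] for k,v in M.items()})
mm=1e-3
stage=[box(-.05,.05,-.066,.066,0,.03)]+[box(-.026,.026,s*.046-.01,s*.046+.01,.03,.065) for s in(1,-1)]
def fit(nm,boxes,q0,ns=("side","top"),b=None):
    def f(q):
        B=boxes(q) if callable(boxes) else boxes
        return sum(((render(n,B,q,M[nm,n][1],M[nm,n][0].shape)-cv2.GaussianBlur(M[nm,n][0].astype(float),(0,0),S*.5))**2).mean() for n in ns)
    q0=np.array(q0,float); sim=np.vstack([q0]+[q0+np.eye(len(q0))[i]*(.08 if i==2 else .008) for i in range(len(q0))])
    s=minimize(f,q0,method="Nelder-Mead",options=dict(initial_simplex=sim,xatol=1e-5,fatol=1e-7,maxiter=800)); return s.x,s.fun
for ns in(("side","top"),("side",),("top",)): print("stage",ns,fit("stage",stage,(.64,0,-.1),ns))
pl=stage+[box(-.022,.022,-.058,.058,.065,.07)]
# handle box along leaning axis
a=np.array([-.469,0,.883]);bn=np.array([.883,0,.469])
H=np.array([[-.045,0,.047]+a*t+bn*w+np.array([0,y,0]) for t in(.0,.11) for w in(-.005,.005) for y in(-.013,.013)])
rest=lambda q:[box(q[4],.04,-q[3],q[3],0,.044),box(-.03,q[5],-q[3],q[3],0,.056),H]
for ns in(("side","top"),("side",),("top",)): print("rest",ns,fit("rest",rest,(.63,.23,-.1,.034,-.076,.04),ns))
# black handle
Hb=np.array([[-.045,0,.047]+a*t+bn*w+np.array([0,y,0]) for t in(.025,.11) for w in(-.005,.005) for y in(-.013,.013)])
# dark blobs of plate
for n,c in zip(("side","top"),((271,278),(360,222))):
    g,o=crop(n,c); gr=g.mean(2)
    for X,Y in ([(660-524,102),(652-524,60),(668-524,147)] if n=="side" else [(666-524,384-262),(607-524,399-262),(725-524,371-262)]):
        p=(np.array([X,Y])+.5)/4.1*S+4*S-.5
        x,y=np.round(p).astype(int); w=14 if Y not in(102,122) else 24
        for _ in range(4):
            sub=gr[y-w:y+w+1,x-w:x+w+1]; hi=np.percentile(sub,85); lo=sub.min(); wt=np.clip((hi+lo)/2-sub,0,None)
            lab,_n=ndi.label(wt>0); wt=wt*(lab==lab[np.unravel_index(np.argmin(ndi.gaussian_filter(sub,3)),sub.shape)])
            yy,xx=np.mgrid[y-w:y+w+1,x-w:x+w+1]; cx,cy=(wt*xx).sum()/wt.sum(),(wt*yy).sum()/wt.sum(); x,y=round(cx),round(cy)
        px=(np.array([cx,cy])+.5)/S-.5+o; print(n,px,at_z(n,px,.07))
E
```

```text
{('stage', 'side'): np.float64(160.17506822669435), ('stage', 'top'): np.float64(115.84646100290425), ('rest', 'side'): np.float64(159.82050800020593), ('rest', 'top'): np.float64(115.67658351678504), ('stand', 'side'): np.float64(184.78275079627196), ('stand', 'top'): np.float64(115.60930362214116)}
stage ('side', 'top') (array([ 0.6429, -0.0057,  0.1671]), np.float64(0.022315130773597508))
stage ('side',) (array([ 0.6422, -0.0069,  0.1787]), np.float64(0.006019341586728263))
stage ('top',) (array([ 0.6445, -0.0056,  0.1678]), np.float64(0.015043076059471399))Traceback (most recent call last):
  File "<stdin>", line 29, in <module>
  File "<stdin>", line 22, in fit
    res = _minimize_neldermead(fun, x0, args, callback, bounds=bounds,
                               **options)
    fsim[j] = func(sim[j])
              ~~~~^^^^^^^^
    fx = function(np.copy(x), *(wrapper_args + args))
  File "<stdin>", line 20, in f
  File "<stdin>", line 20, in <genexpr>
  File "fit.py", line 15, in render
    h=cv2.convexHull(topx(proj(n,world(b,q)),o).astype(np.float32))
                          ~~~~^^^^^^^^^^^^^^
  File "h.py", line 14, in proj
    K,d,e,Rm=cam(n); q=(np.atleast_2d(P)-e)@Rm
             ~~~^^^
  File "h.py", line 5, in cam
    p=r.camera_params(n); return np.array(p["camera_matrix"]),np.array(p["dist_coeffs"]),np.array(p["eye"]),R.from_quat(p["rotation"]).as_matrix()
ValueError: time passes only in moves, steps and waits
```

View pics/masks.png

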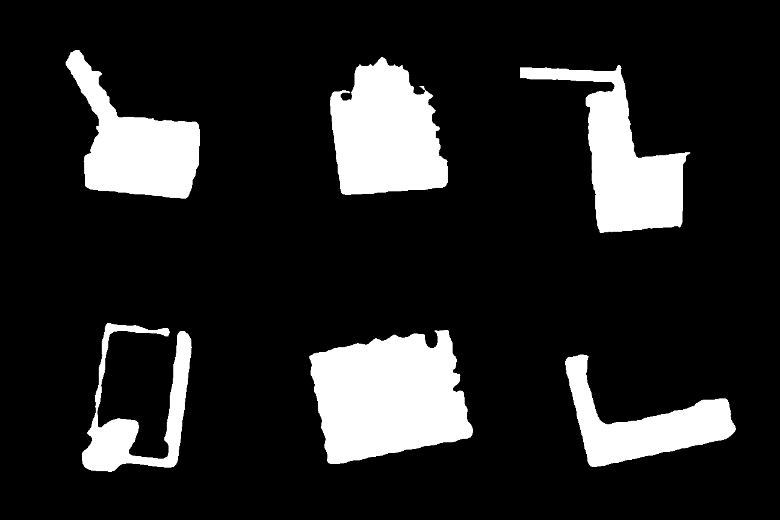

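The masks are mostly clean, with ragged edges on the lit sides. I'll cache the calibration, raise the threshold and continue with the rest, handle and plate.

```bash
python3 - <<'E'
from h import *
import pickle; pickle.dump({n:cam(n) for n in("side","top")},open("cam.pkl","wb"))
E
sed -i 's/^def cam(n):.*/import pickle\ndef cam(n): return C[n]/; /p=r.camera_params/d' h.py; sed -i '/^def ray/i C=pickle.load(open("cam.pkl","rb"))' h.py
cat > fit2.py <<'E'
from fit import *
np.set_printoptions(precision=4,suppress=True)
def mask(n,c,th,tag="im"):
    g,o=crop(n,c,tag=tag); gr=g.mean(2); bg=np.median(gr[gr>np.percentile(gr,60)])
    m=(gr<bg*th); lab,_=ndi.label(m)
    cnt=np.bincount(lab[100:332,100:332].ravel()); cnt[0]=0; m=lab==cnt.argmax()
    return ndi.binary_fill_holes(m),o
def fit(M,boxes,q0,ns=("side","top")):
    T={n:cv2.GaussianBlur(M[n][0].astype(float),(0,0),S*.5) for n in ns}
    def f(q):
        B=boxes(q) if callable(boxes) else boxes
        return sum(((render(n,B,q,M[n][1],T[n].shape)-T[n])**2).mean() for n in ns)
    q0=np.array(q0,float); sim=np.vstack([q0]+[q0+np.eye(len(q0))[i]*(.08 if i==2 else .008) for i in range(len(q0))])
    s=minimize(f,q0,method="Nelder-Mead",options=dict(initial_simplex=sim,xatol=1e-5,fatol=1e-7,maxiter=500)); return s.x,round(s.fun,4)
stage=[box(-.05,.05,-.066,.066,0,.03)]+[box(-.026,.026,s*.046-.01,s*.046+.01,.03,.065) for s in(1,-1)]
a=np.array([-.469,0,.883]);bn=np.array([.883,0,.469])
def handle(t0,z=.047): return np.array([[-.045,0,z]+a*t+bn*w+np.array([0,y,0]) for t in(t0,.11) for w in(-.005,.005) for y in(-.013,.013)])
def blobs(n,c,pts,tag="im",z=.07):
    "pts: (px,halfwidth px)"
    g,o=crop(n,c,tag=tag); gr=g.mean(2); out=[]
    for p,w in pts:
        x,y=np.round(topx(p,o)).astype(int); w=int(w*S)
        for _ in range(4):
            sub=gr[y-w:y+w+1,x-w:x+w+1]; hi=np.percentile(sub,85); lo=sub.min(); wt=np.clip((hi+lo)/2-sub,0,None)
            lab,_n=ndi.label(wt>0); wt=wt*(lab==lab[np.unravel_index(np.argmin(ndi.gaussian_filter(sub,3)),sub.shape)])
            yy,xx=np.mgrid[y-w:y+w+1,x-w:x+w+1]; cx,cy=(wt*xx).sum()/wt.sum(),(wt*yy).sum()/wt.sum(); x,y=round(cx),round(cy)
        out.append((np.array([cx,cy])+.5)/S-.5+o)
    return np.array(out)
def tri(p,q):
    (e1,v1),(e2,v2)=ray("side",p),ray("top",q); A=np.stack([v1,-v2],1); s=np.linalg.lstsq(A,e2-e1,rcond=None)[0]
    P,Q=e1+v1*s[0],e2+v2*s[1]; return (P+Q)/2,np.linalg.norm(P-Q)
E
python3 - <<'E'
from fit2 import *
B3=(("side",),("top",),("side","top"))
Ms={"side":mask("side",(280,232),.88),"top":mask("top",(282,223),.87)}
for ns in B3: print("stage",ns,*fit(Ms,stage,(.643,-.005,.167),ns))
Mr={"side":mask("side",(276,186),.88),"top":mask("top",(200,229),.93)}
cv2.imwrite("pics/mk2.png",np.hstack([M[n][0]*255. for M in(Ms,Mr) for n in M]))
rest=lambda q:[box(q[4],.04,-q[3],q[3],0,.044),box(-.03,q[5],-q[3],q[3],0,.056),handle(0)]
for ns in B3: print("rest",ns,*fit(Mr,rest,(.63,.23,-.1,.034,-.076,.04),ns))
Mh={"side":mask("side",(276,186),.33),"top":mask("top",(200,229),.33)}
print({n:Mh[n][0].sum()/36 for n in Mh})
cv2.imwrite("pics/mk3.png",np.hstack([Mh[n][0]*255. for n in Mh]))
for ns in B3: print("handle",ns,*fit(Mh,[handle(.025)],(.63,.23,-.1),ns))
f=lambda X,Y,u,v:((X+.5)/4.1-.5+u-32,(Y+.5)/4.1-.5+v-32)
s=blobs("side",(271,278),[(f(136,102,271,278),5),(f(128,60,271,278),3),(f(144,147,271,278),3)])
t=blobs("top",(360,222),[(f(142,122,360,222),5),(f(83,137,360,222),3),(f(201,109,360,222),3)])
print(s,t)
for a_,b_ in zip(s,t): print(at_z("side",a_,.07),at_z("top",b_,.07),tri(a_,b_))
E
```

```text
stage ('side',) [ 0.6423 -0.0062  0.1877] 0.0013
stage ('top',) [ 0.6453 -0.0059  0.1766] 0.0006
stage ('side', 'top') [ 0.6442 -0.006   0.1771] 0.0043
rest ('side',) [ 0.6445  0.2454 -0.1507  0.0392 -0.0754  0.039 ] 0.0082
rest ('top',) [ 0.6463  0.2442 -0.136   0.0408 -0.0769  0.0421] 0.0018
rest ('side', 'top') [ 0.646   0.244  -0.1381  0.0407 -0.0774  0.0413] 0.0116
{'side': np.float64(60.833333333333336), 'top': np.float64(78.41666666666667)}
handle ('side',) [ 0.6475  0.2344 -0.1477] 0.0064
handle ('top',) [ 0.6503  0.2488 -0.1007] 0.0077
handle ('side', 'top') [0.6448 0.2728 0.2458] 0.0082
[[271.8928 270.395 ]
 [269.9707 260.092 ]
 [273.9297 281.3938]] [[362.1874 219.5019]
 [347.8125 222.8912]
 [376.3865 215.9366]]
[ 0.6416 -0.2543  0.07  ] [ 0.644  -0.2551  0.07  ] (array([ 0.6427, -0.2551,  0.0711]), np.float64(0.002116188058789775))
[ 0.6319 -0.2096  0.07  ] [ 0.6343 -0.21    0.07  ] (array([ 0.6331, -0.2101,  0.0708]), np.float64(0.002304366585739694))
[ 0.6513 -0.299   0.07  ] [ 0.6542 -0.3     0.07  ] (array([ 0.6526, -0.3   ,  0.0714]), np.float64(0.00259848703177559))[ WARN:0@1.228] global loadsave.cpp:1063 imwrite_ Unsupported depth image for selected encoder is fallbacked to CV_8U.
```

Results: plate at (0.643, -0.255) with yaw 0.213 and height 0.071, as expected. Stage at (0.644, -0.006) with yaw 0.178. Rest at about (0.646, 0.244) with yaw -0.14. I'll check the handle with an overlay and work out the approach shift.

```bash
python3 - <<'E'
from fit2 import *
q=(.6455,.2443,-.138); out=[]
for n,c in(("side",(276,186)),("top",(200,229))):
    g,o=crop(n,c); g=np.clip(g*1.5,0,255).astype(np.uint8).copy()
    h=handle(.0); P=topx(proj(n,world(h,q)),o)
    for i in range(8):
        for j in range(i):
            if bin(i^j).count("1")==1: cv2.line(g,*[tuple(int(v) for v in np.round(P[k]*16)) for k in(i,j)],(255,0,0),1,cv2.LINE_AA,4)
    bl=[[.028,0,.047],[-.06,.018,.047],[-.06,-.018,.047],[.01,.018,.047],[.01,-.018,.047]]
    for p in topx(proj(n,world(np.array(bl),q)),o): cv2.circle(g,tuple(int(v) for v in np.round(p)),2,(0,255,0),-1)
    out.append(g[40:400,40:400])
cv2.imwrite("pics/ov.png",np.hstack(out)[:,:,::-1])
E
```

```text
(no output)
```

View pics/ov.png

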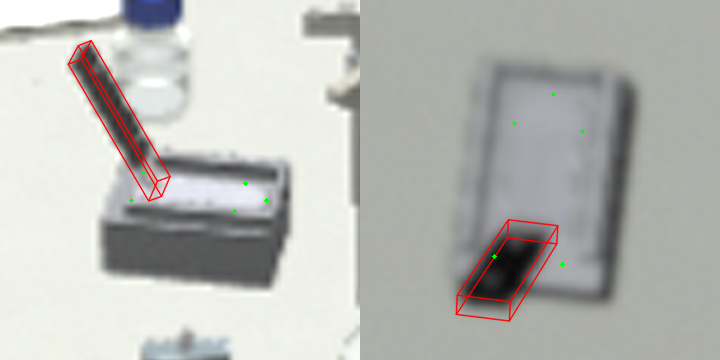

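The overlay is close, but the black handle sits a few pixels toward +y and +x of the model. One ROI-restricted darkness fit should settle it.

```bash
python3 - <<'E'
from fit2 import *
q0=np.array([.6465,.247,-.138])
def wide(t0,t1,w_,y_): return np.array([[-.045,0,.047]+a*t+bn*w+np.array([0,y,0]) for t in(t0,t1) for w in(-w_,w_) for y in(-y_,y_)])
Cc={"side":(276,186),"top":(200,229)}; D={}
for n,c in Cc.items():
    g,o=crop(n,c); gr=g.mean(2); roi=render(n,[wide(.045,.128,.013,.022)],q0,o,gr.shape)>.5
    lo,hi=np.percentile(gr[roi],4),np.percentile(gr[roi],75); print(n,lo,hi)
    D[n]=(np.clip((hi-gr)/(hi-lo),0,1),roi,o)
def f(q,ns,yaw=None):
    q=np.array([q[0],q[1],-.138 if len(q)<3 else q[2]])
    return sum(((render(n,[handle(.025)],q,D[n][2],D[n][0].shape)-D[n][0])[D[n][1]]**2).mean() for n in ns)
for ns in(("side",),("top",),("side","top")):
    for k in(2,3):
        x0=q0[:k]; s=minimize(f,x0,(ns,),method="Nelder-Mead",options=dict(initial_simplex=np.vstack([x0]+[x0+np.eye(k)[i]*(.05 if i==2 else .006) for i in range(k)]))); print(ns,s.x,s.fun)
T=r.sense(); Rt=R.from_quat(T["tool_rot"]).as_matrix(); print(Rt)
# plan
for yaw in(-.138,):
    Q=(.6465,.247,yaw); G=world(np.array([[-.045-.469*.075,0,.047+.883*.075]]),Q)[0]; print("grip",G)
    tgt=G+[0,0,-.019]; print("shift tool",Rt.T@(tgt-T["ee_pos"]))
    ang=np.arctan2(*(Rt[:2,1][::-1])); print("tool y world ang",np.degrees(ang),"want",np.degrees(yaw)+90,"mod180; turn about tool z (down) = -(delta)")
E
```

```text
side 39.60768956363878 157.57091395946557
top 11.489991756018716 114.81683621502617
('side',) [0.6474 0.2409] 0.02933780272674498
('side',) [ 0.6481  0.2465 -0.0559] 0.024081138409813317
('top',) [0.652  0.2425] 0.027417946659464797
('top',) [ 0.6517  0.2458 -0.0993] 0.025280981388664817
('side', 'top') [0.6484 0.2435] 0.08013550847463177
('side', 'top') [ 0.6484  0.245  -0.1098] 0.07407185328173194
[[-0.9739  0.2268  0.    ]
 [ 0.2268  0.9739 -0.    ]
 [-0.     -0.     -1.    ]]
grip [0.5671 0.258  0.1132]
shift tool [-0.4938 -0.1701  0.1244]
tool y world ang 76.89049688624472 want 82.09318242719463 mod180; turn about tool z (down) = -(delta)
```

Lifter at about (0.649, 0.2445) with yaw -0.13, which puts the grip at (0.5695, 0.255, 0.113). The tool can't tilt, so I'll pinch the strap's 26 mm width with vertical fingers, closing along the lifter's y.

```bash
python3 -m pendant '[-0.25,-0.09,0,0,-0.55,-0.19,0,0,-0.828,-0.288,0,0,-0.828,-0.288,0,0]' -1 20
python3 -m pendant '[-0.28,-0.09,0,0,-0.56,-0.19,0,0,-0.828,-0.288,0,0,-0.828,-0.288,0,0]'
python3 -m pendant '[-0.28,-0.09,0,0,-0.56,-0.19,0,-0.05,-0.828,-0.288,0,-0.095,-0.828,-0.288,0,-0.095,-0.828,-0.288,0,-0.095]'
```

```text
t: 2.4
ee_pos: [0.2764, 0.44, 0.2187]
tool_rot: [0.117, 0.993, -0.0, 0.001]
contact_force: [-0.6, 0.2, 0.3]
gripper_width: 0.0931
gripper_force: 0.0
t: 2.9
ee_pos: [0.4236, 0.347, 0.2184]
tool_rot: [0.116, 0.993, -0.0, 0.0]
contact_force: [-0.2, -0.5, -1.2]
gripper_width: 0.0927
gripper_force: 0.0
t: 3.52
ee_pos: [0.5679, 0.2563, 0.2183]
tool_rot: [0.064, 0.998, 0.0, -0.001]
contact_force: [-0.5, -0.0, 0.8]
gripper_width: 0.093
gripper_force: 0.0
```

```bash
python3 -m pendant '[-0.008,-0.006,0.15,0,-0.008,-0.006,0.35,0,-0.008,-0.006,0.5,0,-0.008,-0.006,0.58,0,-0.008,-0.006,0.62,0,-0.008,-0.006,0.62,0]'
python3 - <<'E'
from h import *
o=[]
for n,(u,v) in(("side",(276,176)),("top",(200,229))):
    im,d=r.snapshot(n); o.append(cv2.resize(np.clip(im[v-40:v+40,u-40:u+40]*1.5,0,255).astype(np.uint8),None,fx=5,fy=5,interpolation=cv2.INTER_CUBIC))
cv2.imwrite("pics/g1.png",np.hstack(o)[:,:,::-1])
E
```

```text
t: 4.28
ee_pos: [0.5707, 0.2539, 0.0951]
tool_rot: [0.064, 0.998, 0.0, 0.0]
contact_force: [-0.2, -0.3, 0.6]
gripper_width: 0.093
gripper_force: 0.0
```

View pics/g1.png

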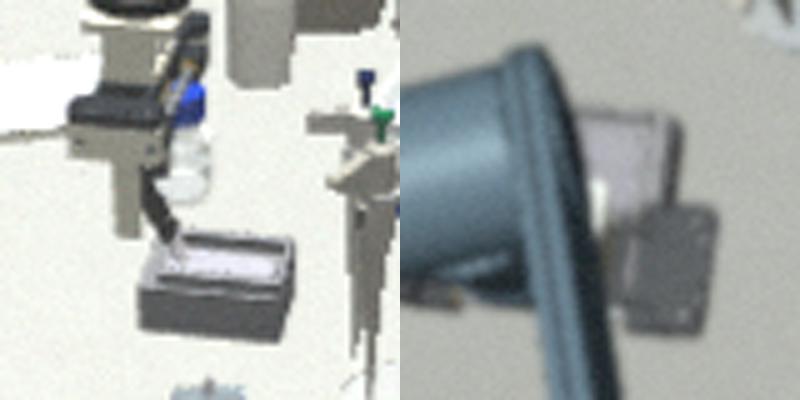

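The fingers straddle the handle: the near finger tip is at (127,238) in the side crop, with the strap passing behind it. Closing now.

```bash
python3 -m pendant '[0,0,0,0,0,0,0,0,0,0,0,0,0,0,0,0,0,0,0,0]' 1 15
python3 -m pendant '[0,0,0,0,0,0,0,0,0,0,0,0]' 1 55
```

```text
t: 5.0
ee_pos: [0.5708, 0.2533, 0.0946]
tool_rot: [0.065, 0.998, 0.0, -0.0]
contact_force: [-0.3, 1.0, -0.1]
gripper_width: 0.0477
gripper_force: 0.0
t: 5.38
ee_pos: [0.5708, 0.2534, 0.0947]
tool_rot: [0.065, 0.998, 0.0, -0.0]
contact_force: [-0.6, 0.4, 0.1]
gripper_width: 0.0254
gripper_force: 54.8
```

```bash
python3 -m pendant '[0,0,-0.02,0,0,0,-0.1,0,0,0,-0.25,0,0,0,-0.4,0,0,0,-0.4,0,0,0,-0.4,0]'
python3 - <<'E'
from fit2 import *
I=np.mean([r.snapshot("side")[0].astype(float) for _ in range(6)],0); np.save("pics/side_l1.npy",I)
T=r.sense(); print(T["ee_pos"],T["tool_rot"],T["contact_force"],T["torque"],T["gripper_width"])
u,v=276,166; g=cv2.resize(np.clip(I[v-40:v+40,u-40:u+40]*1.5,0,255).astype(np.uint8),None,fx=7,fy=7,interpolation=cv2.INTER_CUBIC)
# expected blade/lifter outline
yaw=2*np.arctan2(-T["tool_rot"][0],T["tool_rot"][1]); print(yaw)
q=np.array([0,0,yaw]); off=world(np.array([[-.0802,0,0]]),q)[0]; p=T["ee_pos"]-off; q[:2]=p[:2]; z0=T["ee_pos"][2]+.019-.0692; print(q,z0)
bl=np.array([[.028,0,z0+.003],[.02,.018,z0+.003],[.02,-.018,z0+.003],[-.06,-.018,z0+.003],[-.06,.018,z0+.003]])
for P in proj("side",world(bl,q)): cv2.circle(g,tuple(int(round(x)) for x in (P-[u-40,v-40]+.5)*7-.5),2,(255,0,0),-1)
cv2.imwrite("pics/l1.png",g[:,:,::-1])
E
```

```text
t: 6.12
ee_pos: [0.5703, 0.2532, 0.1741]
tool_rot: [0.065, 0.998, -0.0, -0.0]
contact_force: [-0.5, -0.4, -1.8]
gripper_width: 0.0255
gripper_force: 54.8
[0.5704 0.2532 0.1737] [ 0.0646  0.9979 -0.0003 -0.0008] [-0.996  -0.0075 -1.3375] [-0.0028  0.0744  0.0155] 0.02585805947216682
-0.12937982917705518
[ 0.6499  0.2428 -0.1294] 0.12345066575941956
```

View pics/l1.png

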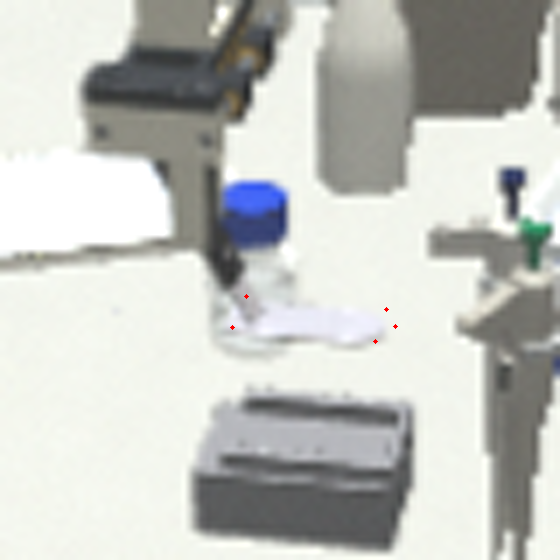

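The lifter is held and the blade looks level, with its tip a few mm short of the prediction. I'll fit blade x, z and pitch in the tool frame using its colour tint.

```bash
cat > blade.py <<'E'
from fit2 import *
def bladefit(tag,c,T,z_guess):
    g,o=crop("side",c,tag=tag); t=g[:,:,2]-g[:,:,0]; t=ndi.gaussian_filter(t,2)
    yaw=2*np.arctan2(-T["tool_rot"][0],T["tool_rot"][1]); ux=np.array([np.cos(yaw),np.sin(yaw)])
    th=np.linspace(-np.pi/2,np.pi/2,13)
    ol=np.array([[-.03,.018],[-.03,-.018]]+[[.010+.018*np.cos(a_),.018*np.sin(a_)] for a_ in th])
    def outline(q):
        cp,sp=np.cos(q[2]),np.sin(q[2]); P=[]
        for z in(0,.003): P+= [[x*cp-z*sp,y,x*sp+z*cp] for x,y in ol]
        P=np.array(P); P[:,2]+=z_guess+q[1]; base=T["ee_pos"][:2]+(.0802+q[0])*ux
        return world(P,(base[0],base[1],yaw))
    roi=np.zeros(t.shape,bool); lo=outline((0,0,0)); pr=topx(proj("side",lo),o); x0,y0=pr.min(0).astype(int)-22; x1,y1=pr.max(0).astype(int)+25
    x0+=30; roi[y0:y1,x0:x1]=1
    bg=np.percentile(t[roi],15); fg=np.percentile(t[roi],85); m=np.clip((t-bg)/(fg-bg),0,1)
    def f(q): return ((render("side",[outline(q)],(0,0,0),o,t.shape)-m)[roi]**2).mean()+ (q[2]/.3)**2*.01
    x=np.zeros(3); s=minimize(f,x,method="Nelder-Mead",options=dict(initial_simplex=np.array([[0,0,0],[-.005,0,0],[0,-.004,0],[0,0,.06]])))
    return s.x,s.fun,bg,fg,(outline,o,m,roi)
E
python3 - <<'E'
from blade import *
T=r.sense(); x,fv,bg,fg,(outl,o,m,roi)=bladefit("l1",(276,166),T,.1235); print("dx,dz,pitch",x,fv,bg,fg)
v=cv2.cvtColor((m*255*(.5+.5*roi)).astype(np.uint8),cv2.COLOR_GRAY2BGR)
for p in topx(proj("side",outl(x)),o): cv2.circle(v,tuple(int(k) for k in np.round(p)),1,(0,0,255),-1)
cv2.imwrite("pics/bf.png",v)
E
```

```text
dx,dz,pitch [-0.006   0.0003 -0.006 ] 0.0057721627387019026 -3.946926218664284 6.057629607128161
```

View pics/bf.png

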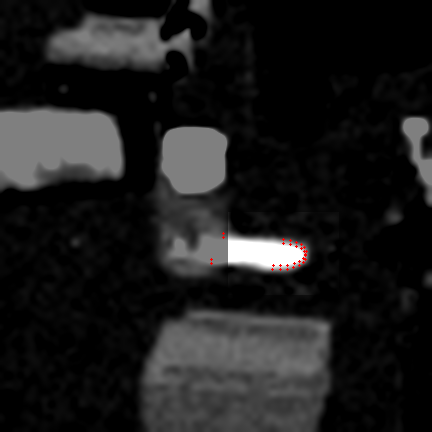

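Pitch is about 0 and the blade origin lies 74 mm ahead of the TCP as the side camera sees it. Moving to the pre-slide pose behind the stand.

```bash
python3 -m pendant '[0.005,-0.12,0,0,0.02,-0.4,0,0,0.035,-0.7,0,0,0.045,-0.88,0,0,0.047,-0.92,0,0]'
python3 -m pendant '[0.01,-0.2,0,0,0.025,-0.45,0,0,0.035,-0.7,0,0,0.045,-0.88,0,0,0.047,-0.92,0,0]'
python3 -m pendant '[0.01,-0.2,0,-0.04,0.025,-0.45,0,-0.12,0.035,-0.7,0,-0.2,0.045,-0.88,0,-0.28,0.047,-0.92,0,-0.327,0.047,-0.92,0,-0.327,0.047,-0.92,0,-0.327]'
```

```text
t: 7.05
ee_pos: [0.537, 0.069, 0.1747]
tool_rot: [0.066, 0.998, -0.0, -0.0]
contact_force: [0.2, 0.7, -1.8]
gripper_width: 0.0256
gripper_force: 54.8
t: 7.68
ee_pos: [0.5044, -0.1108, 0.1747]
tool_rot: [0.066, 0.998, -0.0, 0.0]
contact_force: [0.2, 1.0, -2.4]
gripper_width: 0.0257
gripper_force: 54.8
t: 8.55
ee_pos: [0.4721, -0.2892, 0.1746]
tool_rot: [-0.106, 0.994, 0.0, 0.0]
contact_force: [0.0, 0.2, -1.3]
gripper_width: 0.0256
gripper_force: 54.8
```

```bash
python3 -m pendant '[0.005,-0.009,0.08,0,0.005,-0.009,0.2,0,0.005,-0.009,0.3,0,0.005,-0.009,0.36,0,0.005,-0.009,0.373,0,0.005,-0.009,0.373,0,0.005,-0.009,0.373,0]'
python3 - <<'E'
from blade import *
I=np.mean([r.snapshot("side")[0].astype(float) for _ in range(6)],0); np.save("pics/side_l2.npy",I)
T=r.sense(); print(T["ee_pos"],T["tool_rot"])
x,fv,bg,fg,(outl,o,m,roi)=bladefit("l2",(262,272),T,T["ee_pos"][2]-.0502); print("dx,dz,pitch",x,fv)
g,o=crop("side",(262,272),h=40,tag="l2"); g=np.clip(g*1.4,0,255).astype(np.uint8).copy()
for p in topx(proj("side",outl(x)),o): cv2.circle(g,tuple(int(k) for k in np.round(p)),1,(255,0,0),-1)
cv2.imwrite("pics/l2.png",g[:,:,::-1])
E
```

```text
t: 9.43
ee_pos: [0.4716, -0.2928, 0.1008]
tool_rot: [-0.106, 0.994, -0.001, 0.001]
contact_force: [-1.0, -0.5, -1.4]
gripper_width: 0.0257
gripper_force: 54.8
[ 0.4712 -0.2925  0.1003] [-0.1063  0.9943 -0.0002  0.0002]
dx,dz,pitch [-0.006   0.0012  0.0035] 0.010994258375712572
```

View pics/l2.png

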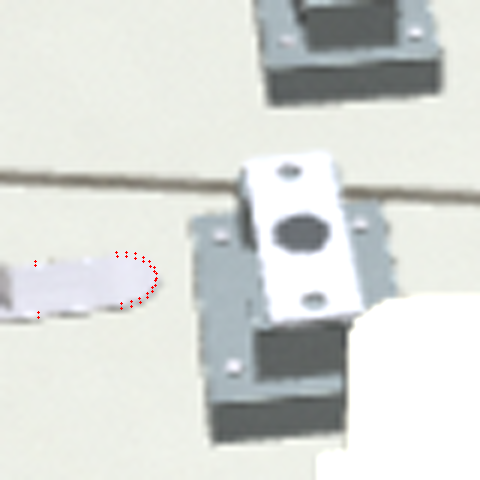

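The blade is level and in line with the gap. Sliding it under, with a slow rise to follow.

```bash
python3 -m pendant '[-0.03,0.008,0,0,-0.1,0.008,0,0,-0.18,0.008,0,0,-0.26,0.008,0,0,-0.34,0.008,0,0,-0.42,0.008,0,0,-0.48,0.008,0,0,-0.5,0.008,0,0,-0.5,0.008,0,0,-0.5,0.008,0,0]'
python3 -m pendant '[0,0,-0.025,0,0,0,-0.04,0,0,0,-0.05,0,0,0,-0.058,0,0,0,-0.066,0,0,0,-0.074,0,0,0,-0.085,0,0,0,-0.1,0,0,0,-0.13,0,0,0,-0.16,0,0,0,-0.19,0,0,0,-0.21,0,0,0,-0.22,0,0,0,-0.22,0,0,0,-0.22,0]'
python3 - <<'E'
from blade import *
I=np.mean([r.snapshot("side")[0].astype(float) for _ in range(6)],0); np.save("pics/side_l3.npy",I)
T=r.sense(); print(T["ee_pos"],T["tool_rot"],T["contact_force"],T["torque"])
g,o=crop("side",(271,265),h=40,tag="l3"); g=np.clip(g*1.3,0,255).astype(np.uint8).copy()
cv2.imwrite("pics/l3.png",g[:,:,::-1])
E
```

```text
t: 10.98
ee_pos: [0.568, -0.2698, 0.1]
tool_rot: [-0.106, 0.994, 0.0, -0.0]
contact_force: [-0.1, 0.3, -0.9]
gripper_width: 0.0255
gripper_force: 54.8
t: 12.85
ee_pos: [0.5683, -0.2696, 0.1438]
tool_rot: [-0.106, 0.994, 0.0, -0.0]
contact_force: [0.5, 0.5, -2.5]
gripper_width: 0.0258
gripper_force: 54.8
[ 0.5684 -0.2697  0.1439] [-0.1064  0.9943  0.     -0.0001] [-0.11    0.4972 -1.8092] [-0.0503  0.1008 -0.0432]
```

View pics/l3.png

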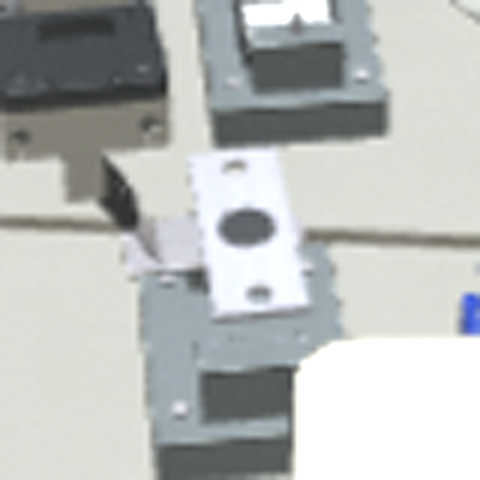

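The plate rides level on the blade, clear of the stand (step 2). That was my tenth picture, so everything from here is numeric. I'll measure the plate in the hand through its holes and refine the stage with the panel and pins.

```bash
cat > pl.py <<'E'
from blade import *
def platepose(tag,guess,ztop,c):
    b=blobs("side",c,[(guess[0],5),(guess[1],3),(guess[2],3)],tag=tag)
    W=np.array([at_z("side",p,ztop) for p in b]); d=W[1]-W[2]; yaw=np.arctan2(-d[0],d[1])
    return b,W,W.mean(0),yaw,np.linalg.norm(d)
E
python3 - <<'E'
from pl import *
T=r.sense()
b,W,c,yaw,L=platepose("l3",[(272,263),(270.2,252.5),(274.3,273.8)],.1017,(271,265)); print(b,W,"centre",c,"yaw",yaw,"L",L)
Rt=R.from_quat(T["tool_rot"]).as_matrix(); print("plate in tool",Rt.T@(c-T["ee_pos"]))
q=(.6425,-.006,.180)
print("pins pred (z .065,.081)",proj("side",world(np.array([[0,s*.046,z] for s in(1,-1) for z in(.065,.074,.081)]),q)).round(1).tolist())
im=np.load("pics/side_im.npy").mean(2)
for s in(1,-1):
    for z in(.070,.074,.078):
        p=proj("side",world(np.array([[0,s*.046,z]]),q))[0]; y=int(round(p[1])); x=int(round(p[0])); print(s,z,p.round(1),x-5,im[y,x-5:x+6].round(0))
# panel in top view
g,o=crop("top",(282,223)); m=g.mean(2)>170; lab,_=ndi.label(m); k=lab==lab[216,216]; yy,xx=np.nonzero(k); px=(np.array([xx.mean(),yy.mean()])+.5)/S-.5+o
rr=cv2.minAreaRect(np.stack([xx,yy],1).astype(np.float32)); print("panel",px,at_z("top",px,.034),rr[1],rr[2])
E
```

```text
[[271.6365 262.3676]
 [269.7366 252.0518]
 [273.7887 273.3149]] [[ 0.6414 -0.2547  0.1017]
 [ 0.6317 -0.2095  0.1017]
 [ 0.6513 -0.2995  0.1017]] centre [ 0.6415 -0.2546  0.1017] yaw 0.21405897514313707 L 0.09214422175608668
plate in tool [-0.0746 -0.0007  0.0422]
pins pred (z .065,.081) [[277.0, 214.4], [277.0, 212.3], [277.0, 210.7], [279.8, 230.0], [279.8, 227.9], [279.8, 226.2]]
1 0.07 [277.  213.2] 272 [140. 147. 130. 135. 115.  93. 103. 133. 133. 131. 143.]
1 0.074 [277.  212.3] 272 [156. 159. 156. 157. 139. 108. 110. 147. 156. 155. 157.]
1 0.078 [277.  211.4] 272 [160. 160. 160. 160. 158. 137. 147. 158. 159. 161. 159.]
-1 0.07 [279.8 228.8] 275 [145. 143. 128. 122. 102.  89. 105. 119. 122. 123. 124.]
-1 0.074 [279.8 227.9] 275 [223. 222. 221. 221. 154. 102. 148. 188. 170. 168. 172.]
-1 0.078 [279.8 226.9] 275 [229. 229. 230. 229. 202. 134. 204. 226. 224. 223. 173.]
panel [281.1987 222.5479] [ 0.6462 -0.0057  0.034 ] (76.48528289794922, 82.17264556884766) 78.69007110595703
```

Stage from the pins in the side view: (0.6433, -0.0058) with yaw 0.176. The plate is 74.6 mm ahead of the TCP and square to the tool. Carrying it with smooth ramps.

```bash
python3 -m pendant '[-0.001,0.003,0,0,-0.005,0.022,0,0,-0.014,0.063,0,0,-0.029,0.129,0,0,-0.047,0.213,0,0,-0.068,0.307,0,0,-0.089,0.401,0,0,-0.107,0.485,0,0,-0.122,0.551,0,0,-0.131,0.592,0,0,-0.135,0.611,0,0,-0.136,0.614,0,0]'
python3 -m pendant '[-0.001,0.003,0,0,-0.005,0.022,0,0.002,-0.014,0.063,0,0.005,-0.029,0.129,0,0.009,-0.047,0.213,0,0.014,-0.068,0.307,0,0.018,-0.089,0.401,0,0.022,-0.107,0.485,0,0.027,-0.122,0.551,0,0.031,-0.131,0.592,0,0.034,-0.135,0.611,0,0.036,-0.136,0.614,0,0.036,-0.136,0.614,0,0.036,-0.136,0.614,0,0.036]'
cat > look.py <<'E'
from pl import *
import sys
tag=sys.argv[1]
I=np.mean([r.snapshot("side")[0].astype(float) for _ in range(8)],0); np.save(f"pics/side_{tag}.npy",I)
T=r.sense(); zt=T["ee_pos"][2]-.0422; print(T["t"],T["ee_pos"],T["tool_rot"],T["contact_force"])
q=(.6433,-.0058,.176); gs=proj("side",world(np.array([[0,0,zt],[0,.046,zt],[0,-.046,zt]]),q)); print("ideal px",gs.tolist())
b,W,c,yaw,L=platepose(tag,gs,zt,(280,222)); print(b,W,"centre",c,"yaw",yaw,"L",L)
Rt=R.from_quat(T["tool_rot"]).as_matrix(); print("correction tool",Rt.T@(np.array([q[0],q[1],zt])-c)/.2,"yaw err",q[2]-yaw)
E
python3 look.py s1
```

```text
t: 14.65
ee_pos: [0.5691, -0.144, 0.1441]
tool_rot: [-0.106, 0.994, -0.0, 0.0]
contact_force: [0.3, -0.4, -1.5]
gripper_width: 0.0253
gripper_force: 54.8
t: 16.4
ee_pos: [0.5697, -0.0186, 0.144]
tool_rot: [-0.087, 0.996, -0.0, 0.0]
contact_force: [-0.0, 0.2, -2.1]
gripper_width: 0.0255
gripper_force: 54.8
16.8 [ 0.5697 -0.0182  0.1441] [-0.0875  0.9962  0.      0.    ] [-0.0247  0.8449 -2.9259]
ideal px [[278.5501388552932, 213.20277683189786], [277.192420470867, 205.73140528193423], [279.98550744549357, 221.10159626613182]]
[[278.4064 213.2985]
 [278.1599 199.5891]
 [279.9466 221.4804]] [[ 0.6429 -0.0064  0.1019]
 [ 0.6357  0.0791  0.1019]
 [ 0.6514 -0.0532  0.1019]] centre [0.6433 0.0065 0.1019] yaw 0.11770822715921851 L 0.13326741569727696
correction tool [ 0.0108 -0.0605 -0.    ] yaw err 0.05829177284078148
```

The far-hole blob was spoiled by the background. The window mark is reliable and shows the plate within 0.7 mm of the target. I'll fold in that tiny correction and lower slowly to past the pin cones, then check.

```bash
python3 -m pendant '[-0.001,0.001,0.005,0,-0.002,0.003,0.02,0,-0.002,0.003,0.04,0,-0.002,0.003,0.06,0,-0.002,0.003,0.072,0,-0.002,0.003,0.08,0,-0.002,0.003,0.088,0,-0.002,0.003,0.096,0,-0.002,0.003,0.104,0,-0.002,0.003,0.112,0,-0.002,0.003,0.12,0,-0.002,0.003,0.128,0,-0.002,0.003,0.135,0,-0.002,0.003,0.135,0]'
sed -i 's/(guess\[1\],3),(guess\[2\],3)/(guess[1],2.2),(guess[2],2.2)/' pl.py; python3 look.py s2
```

```text
t: 18.55
ee_pos: [0.5699, -0.0175, 0.1169]
tool_rot: [-0.088, 0.996, 0.0, -0.0]
contact_force: [0.2, -0.4, -1.6]
gripper_width: 0.0256
gripper_force: 54.8
18.95 [ 0.57   -0.0175  0.1171] [-0.0876  0.9962 -0.      0.    ] [ 0.6129  0.2987 -2.4042]
ideal px [[278.598478277694, 219.63318415537972], [277.25425752842443, 212.07098684922815], [280.018717052924, 227.62325647781913]]
[[278.6741 219.5625]
 [277.2874 212.2576]
 [280.2838 228.0004]] [[ 0.6435 -0.0054  0.0749]
 [ 0.6354  0.0383  0.0749]
 [ 0.6524 -0.0531  0.0749]] centre [ 0.6438 -0.0067  0.0749] yaw 0.18307444289892782 L 0.09301971442246684
correction tool [ 0.0016  0.0049 -0.    ] yaw err -0.007074442898927835
```

Height and position both track, so the pins are through. Lowering the blade clear of the plate.

```bash
python3 -m pendant '[0,0,0.005,0,0,0,0.012,0,0,0,0.019,0,0,0,0.026,0,0,0,0.033,0,0,0,0.04,0,0,0,0.05,0,0,0,0.062,0,0,0,0.076,0,0,0,0.088,0,0,0,0.095,0,0,0,0.095,0,0,0,0.095,0]'
python3 - <<'E'
from pl import *
I=np.mean([r.snapshot("side")[0].astype(float) for _ in range(8)],0); np.save("pics/side_s3.npy",I)
T=r.sense(); print(T["t"],T["ee_pos"],T["contact_force"])
q=(.6433,-.0058,.176); 
for zt in(.070,.076):
    gs=proj("side",world(np.array([[0,0,zt],[0,.046,zt],[0,-.046,zt]]),q))
    b,W,c,yaw,L=platepose("s3",gs,zt,(280,222)); print(zt,gs,b,W,yaw,L)
x,fv,*_=bladefit("s3",(280,222),T,T["ee_pos"][2]-.0502); print(x,fv)
E
```

```text
t: 20.58
ee_pos: [0.5701, -0.0175, 0.0982]
tool_rot: [-0.088, 0.996, -0.0, 0.0]
contact_force: [0.2, -0.5, -1.6]
gripper_width: 0.0257
gripper_force: 54.8
20.975 [ 0.57   -0.0175  0.0981] [-0.6476  0.9532 -1.212 ]
0.07 [[278.6072 220.7876]
 [277.2654 213.2095]
 [280.0247 228.7937]] [[278.6125 220.588 ]
 [277.3078 212.8056]
 [280.1666 228.4719]] [[ 0.6432 -0.0046  0.07  ]
 [ 0.6352  0.042   0.07  ]
 [ 0.6517 -0.0493  0.07  ]] 0.1788200009764377 0.09275259182683535
0.076 [[278.5965 219.375 ]
 [277.2518 211.8164]
 [280.0174 227.3615]] [[278.6125 220.588 ]
 [277.3078 212.8056]
 [280.1672 228.4716]] [[ 0.6439 -0.0129  0.076 ]
 [ 0.6359  0.0334  0.076 ]
 [ 0.6523 -0.0572  0.076 ]] 0.17884173582820762 0.09206079240489373
[ 0.0066 -0.0041 -0.0134] 0.22326140443962092
```

The plate is seated at z = 0.07 within about 1 mm, and the wrist load is back to the lifter alone. Drawing the blade out and raising it.

```bash
python3 -m pendant '[0.02,0,0,0,0.08,0,0,0,0.18,0,0,0,0.3,0,0,0,0.42,0,0,0,0.52,0,0,0,0.56,0,0,0,0.56,0,-0.05,0,0.56,0,-0.15,0,0.56,0,-0.28,0,0.56,0,-0.38,0,0.56,0,-0.38,0]'
python3 - <<'E'
from pl import *
I=np.mean([r.snapshot("side")[0].astype(float) for _ in range(6)],0); np.save("pics/side_s4.npy",I)
T=r.sense(); print(T["t"],T["ee_pos"],T["tool_rot"])
q=(.6433,-.0058,.176); zt=.07
gs=proj("side",world(np.array([[0,0,zt],[0,.046,zt],[0,-.046,zt]]),q))
print(platepose("s4",gs,zt,(280,222))[1:4])
for c in((250,195),(255,190)):
  try: print(bladefit("s4",c,T,T["ee_pos"][2]-.0502)[:2])
  except Exception as e: print(e)
E
```

```text
t: 22.48
ee_pos: [0.4617, -0.0375, 0.1761]
tool_rot: [-0.088, 0.996, -0.001, 0.002]
contact_force: [0.6, -1.3, -1.2]
gripper_width: 0.0258
gripper_force: 54.8
22.775 [ 0.4592 -0.0368  0.1732] [-0.0876  0.9962  0.0004 -0.0008]
(array([[ 0.6433, -0.0047,  0.07  ],
       [ 0.6352,  0.042 ,  0.07  ],
       [ 0.6517, -0.0493,  0.07  ]]), array([ 0.6434, -0.004 ,  0.07  ]), np.float64(0.17928139916529975))
(array([-0.0058,  0.0014, -0.0288]), np.float64(0.007875065302179416))
(array([-0.0058,  0.0014, -0.0288]), np.float64(0.0078750656163158))
```

```bash
python3 -m pendant '[-0.02,0.03,0,0,-0.08,0.14,0,0,-0.18,0.3,0,0,-0.28,0.46,0,0,-0.36,0.6,0,0,-0.401,0.666,0,0,-0.401,0.666,0,0]'
python3 -m pendant '[-0.02,0.03,0,0.02,-0.08,0.14,0,0.07,-0.18,0.3,0,0.14,-0.28,0.46,0,0.2,-0.36,0.6,0,0.26,-0.401,0.666,0,0.291,-0.401,0.666,0,0.291,-0.401,0.666,0,0.291,-0.401,0.666,0,0.291]'
python3 - <<'E'
from pl import *
I=np.mean([r.snapshot("side")[0].astype(float) for _ in range(6)],0); np.save("pics/side_s5.npy",I)
T=r.sense(); print(T["t"],T["ee_pos"],T["tool_rot"])
print(bladefit("s5",(276,166),T,T["ee_pos"][2]-.0502)[:2])
Rt=R.from_quat(T["tool_rot"]).as_matrix(); print("corr",Rt.T@(np.array([.5706,.2534,.0950])-T["ee_pos"])/.2)
E
```

```text
t: 23.65
ee_pos: [0.5154, 0.1087, 0.1737]
tool_rot: [-0.089, 0.996, -0.0, -0.0]
contact_force: [-0.4, 0.3, -1.1]
gripper_width: 0.0258
gripper_force: 54.8
t: 24.78
ee_pos: [0.5711, 0.2522, 0.1742]
tool_rot: [0.065, 0.998, -0.0, -0.0]
contact_force: [0.8, 0.3, -1.5]
gripper_width: 0.0257
gripper_force: 54.8
25.075 [0.5712 0.253  0.1742] [0.0647 0.9979 0.     0.0001]
(array([-0.0055, -0.    , -0.0063]), np.float64(0.006933549081512732))
corr [0.0031 0.0014 0.3959]
```

The blade sits in the hand just as it did at pickup. Lowering into the rest.

```bash
python3 -m pendant '[0.003,0.002,0.05,0,0.003,0.002,0.14,0,0.003,0.002,0.24,0,0.003,0.002,0.31,0,0.003,0.002,0.35,0,0.003,0.002,0.37,0,0.003,0.002,0.38,0,0.003,0.002,0.388,0,0.003,0.002,0.393,0,0.003,0.002,0.396,0,0.003,0.002,0.396,0]'
```

```text
t: 26.45
ee_pos: [0.5706, 0.2537, 0.0949]
tool_rot: [0.065, 0.998, 0.0, 0.0]
contact_force: [0.2, -0.1, -1.3]
gripper_width: 0.0252
gripper_force: 54.8
```

```bash
python3 -m pendant '[0,0,0.002,0,0,0,0.004,0,0,0,0.004,0]' - 15
python3 -m pendant '[0,0,0,0,0,0,0,0,0,0,0,0]' 0.2
python3 -m pendant '[0,0,0,0,0,0,0,0,0,0,0,0,0,0,0,0,0,0,0,0,0,0,0,0]' -1
python3 -m pendant '[0,0,-0.05,0,0,0,-0.2,0,0,0,-0.4,0,0,0,-0.6,0,0,0,-0.7,0,0,0,-0.7,0]'
python3 -m pendant '[0.1,0,0,0,0.3,0,0,0,0.5,0,0,0,0.7,0,0,0,0.8,0,0,0,0.8,0,0,0,0.8,0,0,0]'
cat > chk.py <<'E'
from fit2 import *
q0=np.array([.648,.2435,-.138])
for n in("side","top"):
    I=np.mean([r.snapshot(n)[0].astype(float) for _ in range(6)],0); np.save(f"pics/{n}_e.npy",I); O=np.load(f"pics/{n}_im.npy")
    h=handle(.03); P=proj(n,world(h,q0)); x0,y0=P.min(0).astype(int)-8; x1,y1=P.max(0).astype(int)+8
    for t,A in(("old",O),("new",I)):
        w=np.clip(60-A[y0:y1,x0:x1].mean(2),0,None); yy,xx=np.mgrid[y0:y1,x0:x1]; print(n,t,(w*xx).sum()/w.sum(),(w*yy).sum()/w.sum(),w.sum())
zt=.07; gs=proj("side",world(np.array([[0,0,zt],[0,.046,zt],[0,-.046,zt]]),(.6433,-.0058,.176)))
b=blobs("side",(280,222),[(gs[0],5),(gs[1],2.2),(gs[2],2.2)],tag="e"); print([at_z("side",p,zt) for p in b])
gt=proj("top",world(np.array([[0,0,zt]]),(.6455,-.0058,.176))); b=blobs("top",(282,223),[(gt[0],5)],tag="e"); print(at_z("top",b[0],zt))
print(r.sense()["t"],r.sense()["ee_pos"])
E
python3 chk.py
```

```text
t: 26.82
ee_pos: [0.5707, 0.2537, 0.0947]
tool_rot: [0.065, 0.998, 0.0, 0.0]
contact_force: [-2.7, -0.5, 4.6]
gripper_width: 0.0259
gripper_force: 15.0
t: 27.2
ee_pos: [0.5706, 0.2537, 0.0938]
tool_rot: [0.065, 0.998, -0.0, -0.0]
contact_force: [0.4, -0.4, -0.4]
gripper_width: 0.0368
gripper_force: 0.0
t: 27.95
ee_pos: [0.5706, 0.2537, 0.0941]
tool_rot: [0.065, 0.998, 0.0, 0.0]
contact_force: [-0.2, 0.7, 0.3]
gripper_width: 0.091
gripper_force: 0.0
t: 28.7
ee_pos: [0.5717, 0.2541, 0.2368]
tool_rot: [0.065, 0.998, 0.001, 0.002]
contact_force: [-0.4, 1.1, 0.1]
gripper_width: 0.0932
gripper_force: 0.0
t: 29.58
ee_pos: [0.4132, 0.2743, 0.234]
tool_rot: [0.065, 0.998, -0.0, 0.0]
contact_force: [-0.2, 0.4, -0.2]
gripper_width: 0.0932
gripper_force: 0.0
side old 266.1153504880213 171.5621939597095 1267.875
side new 265.96483467381586 171.69463806970512 1243.3333333333333
top old 194.21982571076936 244.28952897154434 3351.7083333333335
top new 195.07637483202637 244.30085560223853 3266.0555555555557
[array([ 0.6433, -0.0047,  0.07  ]), array([0.6352, 0.0419, 0.07  ]), array([ 0.6517, -0.0492,  0.07  ])]
[ 0.6464 -0.0055  0.07  ]
30.175 [0.412  0.2743 0.234 ]
```

The lifter's handle is back within about 3 mm of where it started, and the plate is on the stage in both views. Handing in.

```bash
python3 -c "
from plant import r
print(r.job_done())"
```

```text
the job is handed in; nothing more can be done
None
```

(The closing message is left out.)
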